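# Knock a tile out of the tile press and hold it up

## Task

The clay tile in the press has just been struck off: first hang the wooden strike that lies across the mould on the free front peg of the tool tree, by its hole, and let go of it. Then swing the press's knock-out lever up by its red handle until the lever stands straight up, where its cam lifts the tile highest out of the mould, and finish while still holding it there, because the lever springs back if it is let go. Do not touch the fresh tile with the gripper or shift the cup, the knife or the jar.

Things in the scene. Friction and masses are not known exactly. Their poses are not given: they have to be found in the camera images.
- press: Dark green cast-iron tile press, fixed to the bench. Origin: centre of its underside, on the bench; z up, x away from the robot side. Base plate 200 (x) x 180 (y) x 12 mm; above it a square mould box, 140 mm outside, 103 mm square cavity, its flat rim 132 mm above the bench. The knock-out lever is outside its -y side.
- lever_axis (a point): Point on the knock-out lever's turning axis, level with the middle of the red handle (144 mm to the -y side of the press's middle); 64 mm above the bench. The axis runs along the press's y axis. The frame is the press's: the lever at rest points along its -x.
- lever_grip (a point): Middle of the lever's red handle: a round grip 26 mm in diameter, 60 mm long, lying along the press's y and turning freely on its spindle, so fingers pinching it across the press's x can swing it without turning. 150 mm from lever_axis. At rest the lever lies level towards the robot, handle 64 mm above the bench; upright, handle 214 mm above it. Swinging it takes 2 to 6 N; a spring drives it back.
- cam_shaft (a joint): Angle of the knock-out lever: 0 at rest (level, pointing to the robot side), growing as it swings up and over away from the robot; 1.571 rad is straight up, where the eccentric lifts the tile highest (22 mm); it can be swung on to 2.2 rad, and the tile then sinks again.
- lever_handle: The steel arm, cam and red handle of the knock-out lever; origin on the turning axis, 39 mm to the +y side of lever_axis; its own -x axis points along the arm, a 12 mm steel rod that ends 39 mm to the +y side of lever_grip.
- tile_center (a point): Centre of the grey-brown clay tile, 100 x 100 x 12 mm, about 0.24 kg, lying level in the mould; axes along the press's. At rest its top is 2 mm below the rim (centre 124 mm above the bench); fully lifted its underside is 8 mm above the rim. It lies loose on the ejector plate.
- strike: The wooden strike (see strike_center); origin at the middle of its lower edge, axes as strike_center.
- strike_center (a point): Middle of the straight bar of the wooden strike (half-way up the bar, without the ear). Bar: 170 mm long along its own y axis, 20 mm thick along x, 40 mm high (z, up), steel-shod lower edge; it stands on that edge on the rim, across the mould. In the middle of its length an ear 50 mm wide rises to 77 mm above the lower edge, with the hanging hole. About 0.15 kg. The plain bar on each side of the ear is free to grip across its thickness, from 25 to 85 mm from the middle.
- strike_eye (a point): Centre of the hanging hole through the strike's ear: round, 26 mm in diameter, its axis along the strike's x (thickness), 56 mm above the lower edge, 36 mm above strike_center. Either face may go on the peg first.
- tool_tree: Wooden tool tree, fixed: round foot 130 mm in diameter, 20 mm high, and an upright post 26 mm in diameter, 199 mm high. Origin at the centre of its underside. The free front peg points along its own -x. A second, lower peg at the back (+x) carries a loop tool: leave it.
- peg_middle (a point): Middle of the free front peg, on its axis, 185 mm above the bench, 53 mm from the post's axis. Level round dowel 10 mm in diameter, its axis along the tool tree's x, standing out 87 mm from the post, with a round end 14 mm in diameter. Frame as the tool tree's. A thing hanging on it has the top of its hole resting on the peg, so the hole's centre lies 8 mm below the peg's axis.
- peg_tip (a point): The very end of the free front peg, 100 mm from the post's axis.
- cup_center (a point): Half-way up an unfired clay cup with a modelled face, 80 mm in diameter, 75 mm high, standing on the left. Leave alone.
- knife_center (a point): Modelling knife lying flat on the bench, wooden handle, about 170 mm long along its x, 14 mm high. Leave alone.
- jar_center (a point): Half-way up a closed jar of slip, 68 mm in diameter, 85 mm high, to the right. Leave alone.

How it is judged:
By the outcome, as a careful person would: the job done as asked, in the order asked, and still so for the second after the job is handed in, while the arm keeps its last pose, push and grip.
It also fails if it takes over 61 s, if anything falls off the work surface, if the arm or the gripper's body presses on something with over 40 N, if the wrist force passes 120 N, or if a joint passes its speed limit or range.

## Robot

A 6-joint arm with a two-finger parallel gripper is mounted at the origin on the work surface. World frame = base frame: x ahead of the robot, y to its left, z up, the work surface at z = 0. Lengths are in mm, angles in rad, forces in N, time in s.
With the tool pointing down it reaches from about 200 to 875 mm from the base axis. Payload 3.4 kg.
Tool frame: the origin (TCP) lies on the centre line of the jaws, within the pads' length; the fingertips stand 14 mm ahead of it and the grasp point (between the pads) lies 5 mm behind it (bot.nose_length is the distance from the TCP to the fingertips, in mm); z points along the fingers, y is the direction in which the jaws open and shut (so a half turn about z gives the same grasp; the last joint's range is limited). The gripper opens to 94 mm and grips with 3 to 60 N. Pads are 16 mm wide; open, the fingers measure 119 mm over their backs; the gripper's body (75 mm by 177 mm) begins 78 mm behind the grasp point.
Start: joints at [-1.425, 0.276, 1.505, -0, 1.361, -0.121], TCP at [151.594, -554.694, 196.793] pointing down, gripper open.
Joint ranges: [-2.89, 2.89], [-0.75, 2.08], [0.22, 2.7], [-1.18, 4.32], [0.11, 2.71], [-2.7, 2.7]. Speed limits (rad/s): [2.57, 2.57, 3.14, 3.14, 3.14, 3.14].

## Interface

Orientations are given as a 3x3 rotation matrix whose columns are the frame's x, y, z axes.
In Python, from bench import bot, viewer, job, models gives the robot as it stands.
- The arm moves only by the shell command python3 -m creep 'ROWS' [FORCE]. ROWS is a JSON object of lists of equal length, an entry for each row: "slide": the shift along the tool's x, y, z in mm, a list of three; "roll": the turn about the tool's z in degrees; "claw": the finger opening in mm, from 0 to 94. In form: {"slide": [[tx, ty, tz], ...], "roll": [roll, ...], "claw": [claw, ...]}. A call has 1 to 10 rows; each row is the pose to reach, as a shift and turn from the pose measured when the call began, along the tool's axes at that moment; what a row does not reach only later rows make up. A row lasts 1/10 s, in which the tool goes at most 50 mm and 8.59 degrees, less where a joint would pass 70% of its speed; a pose out of reach is approached as far as the arm can. A call with a gripper value outside its range is refused whole. The fingers move at their own pace and stop on an object; FORCE is the grip in N (left out, the last holds). Time passes only in rows, so rows that repeat a pose let the fingers close. It gives the time, the measured TCP pose, the force and the opening at its end, in the units of the state.
- bot.read_state(): the state, without advancing time (a new reading comes with each control period).
- viewer.camera(name): name is "side" or "top" or "wrist"; returns a dict with "frame" (420x560x3 uint8, blue, green, red), "fx", "fy", "cx", "cy" (pixels), "eye" and "rotation" of the camera in the world. Camera axes: x right, y up, looking along -z (the intrinsics and any distortion apply to the point x, -y, -z); pixel columns grow to the right and rows downward; lengths in mm; the calibration is good to about 2 mm. The wrist camera is an equidistant fisheye: a pixel r from the principal point sees the ray r / f radians off the axis. A picture is of the moment at which its call begins. There is no depth.
- job.sign_off(): hands the job in, once; it reports no verdict.
Trained networks look in the newest picture that a camera, given by its name, has taken for a name from the list of things; names that differ only in an ending like _2 or _b are one class to them, and where a whole thing is asked for, a point or a joint stands for the part that bears it (a point fixed in the world has none). Each returns a list of dicts, best first, with "confidence" (0 to 1); they miss things now and then, are a little off and sometimes report something else, mostly with a low value. They report only what shows in the picture. A call takes as long as a camera call.
- models.search_frame(label, camera): "position" ([x, y, z] in mm, in world coordinates, good to about 4 mm: the middle of the surface that is visible of it).
- models.outline_of(label, camera): "pixels" (420x560 bool, what is visible of it).
- models.tip_of(label, camera): "position" ([x, y, z] in mm, in world coordinates, good to about 4 mm: a listed point, or the origin of a listed thing).
The state is a dict: "time_s": time; "qpos": joint angles; "joint_vel": joint speeds; "joint_efforts": joint torques, N m; "tcp_pos": TCP position; "ee_rot": TCP orientation; "ft_force": force on the tool from outside, world axes, zero at the start; "moment": the same for the moment, N m; "grip_width": opening from 0.0 (shut) to 1.0 (fully open).
Only numpy, scipy, OpenCV 4.12 (cv2) and the standard library are available. Lean on these libraries where they do the work, as an engineer would, in place of code of your own. Each camera call takes 0.05 s, during which the arm holds its last target.

## Working session

There is one attempt and no reset: what is moved stays moved. The work goes in short steps, Python scripts to look and compute and a shell command to move; the robot and the scene stay as the last step left them, time stands still between calls to the robot, and variables do not carry over. Pictures are saved under pics/ and viewed, and the job is handed in when it is done.

```bash
ls; mkdir -p pics; python3 - <<'E'
from bench import bot, viewer, job, models
import cv2, numpy as np
s=bot.read_state(); print(s)
for c in ["side","top","wrist"]:
    d=viewer.camera(c); cv2.imwrite(f"pics/{c}0.png",d["frame"]); print(c,d["fx"],d["cx"],d["cy"],np.round(d["eye"]),np.round(d["rotation"],3).tolist())
    for l in ["strike_center","strike_eye","peg_middle","peg_tip","tool_tree","lever_axis","lever_grip","tile_center","press","cup_center","jar_center","knife_center"]:
        r=models.tip_of(l,c)
        print(l,[(np.round(x["position"],1).tolist(),round(x["confidence"],2)) for x in r[:2]])
print(bot.read_state()["time_s"])
E
```

```text
pics
{'time_s': 0.0, 'qpos': array([-1.42501419e+00,  2.76592751e-01,  1.50612128e+00, -8.63558676e-07,
        1.36069227e+00, -1.21035982e-01]), 'joint_vel': array([-0.00085524, -0.00244665, -0.00063908, -0.00087029,  0.0003984 ,
        0.00077302]), 'joint_efforts': array([-2.67495016e-04, -4.04585731e+01, -2.37232769e+01,  7.03971740e-02,
        3.44339199e-02, -1.28503771e-04]), 'tcp_pos': array([ 151.49580603, -554.08004618,  195.91076484]), 'ee_rot': array([[ 9.64614706e-01,  2.63663421e-01, -2.64297571e-04],
       [ 2.63663464e-01, -9.64613062e-01,  1.79428724e-03],
       [ 2.18143023e-04, -1.80048147e-03, -9.99998355e-01]]), 'ft_force': array([ 0.83847386,  0.56607514, -0.04657478]), 'moment': array([-0.01922212,  0.07276748, -0.03015086]), 'grip_width': 0.9981930321166947}
side 539.492927480568 283.1156984914621 208.91543518856204 [ 208. 1000. 1177.] [[-0.959, 0.195, -0.205], [-0.282, -0.674, 0.683], [-0.005, 0.713, 0.701]]
strike_center [([614.5, -3.8, 152.6], 0.84)]
strike_eye [([618.0, -5.5, 190.3], 0.89)]
peg_middle [([561.9, 254.3, 185.0], 0.64)]
peg_tip [([523.5, 
[... 871 characters left out ...]
63), ([611.5, -149.6, 63.8], 0.57)]
lever_grip [([463.1, -162.2, 65.9], 0.81)]
tile_center [([604.9, -9.7, 124.9], 0.58), ([601.8, 279.1, 2.5], 0.23)]
press [([602.2, -8.7, 0.7], 0.69), ([501.6, -407.0, 42.2], 0.17)]
cup_center [([445.7, 351.2, 38.2], 0.81)]
jar_center [([501.5, -406.7, 42.9], 0.68), ([600.7, -9.8, 120.3], 0.37)]
knife_center [([363.9, 121.4, 6.0], 0.76)]
wrist 325.19226210127806 277.34218619523216 203.73012492728355 [ 221. -535.  385.] [[0.264, 0.934, 0.239], [-0.964, 0.256, 0.065], [-0.001, -0.248, 0.969]]
strike_center []
strike_eye []
peg_middle []
peg_tip []
tool_tree []
lever_axis []
lever_grip []
tile_center []
press []
cup_center []
jar_center []
knife_center []
1.95
```

View pics/side0.png

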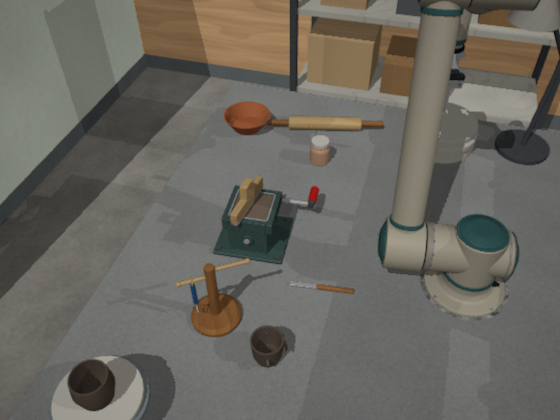

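View pics/top0.png

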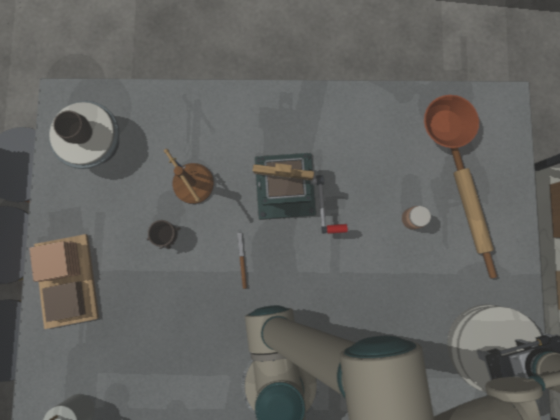

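The side view shows the strike on the press around pixel (245,200), the red handle at (313,194), and the tree's free peg from (210,268) to (248,262) or (178,284). The top view shows the strike at (253-312,172), the red handle at (337,229) and the tree at (194,184). Next I'll refine the yaws.

```bash
cat > h.py <<'E'
import numpy as np, cv2
from scipy.optimize import minimize
def proj(d,P):
    p=(np.atleast_2d(P)-d["eye"])@np.array(d["rotation"])
    return np.c_[d["cx"]+d["fx"]*p[:,0]/-p[:,2], d["cy"]+d["fy"]*(-p[:,1])/-p[:,2]]
def box(x0,x1,y0,y1,z0,z1):
    return np.array([[x,y,z] for x in(x0,x1) for y in(y0,y1) for z in(z0,z1)],float)
def place(P,x,y,z,yaw):
    c,s=np.cos(yaw),np.sin(yaw); return P@np.array([[c,s,0],[-s,c,0],[0,0,1]])+[x,y,z]
def sil(d,parts,pose,S=4):
    m=np.zeros((420*S,560*S),np.uint8)
    for P in parts:
        h=cv2.convexHull(((proj(d,place(P,*pose))+.5)*S).astype(np.int32)); cv2.fillConvexPoly(m,h,1)
    return cv2.resize(m.astype(np.float32),(560,420),interpolation=cv2.INTER_AREA)
STRIKE=[box(-10,10,-85,85,0,40),box(-10,10,-25,25,0,77)]
def fit(cams,masks,parts,p0,z,sc=(10,10,.15)):
    def f(q):
        l=0
        for d,m in zip(cams,masks):
            s=sil(d,parts,(q[0],q[1],z,q[2])); l+=np.abs(s-m).sum()/m.sum()
        return l
    best=None
    s0=np.array([p0]+[np.array(p0)+np.eye(3)[i]*sc[i] for i in range(3)])
    return minimize(f,p0,method="Nelder-Mead",options=dict(initial_simplex=s0,xatol=.02,fatol=1e-4))
E
python3 - <<'E'
from h import *
from bench import bot, viewer, job, models
S=[];T=[];cams=[];ms=[]
for c in ["side","top"]:
    d=viewer.camera(c); o=models.outline_of("strike",c); print(c,[(x["confidence"],x["pixels"].sum()) for x in o])
    m=np.array(o[0]["pixels"],np.float32); cams.append(d);ms.append(m)
    r=fit([d],[m],STRIKE,[612,-4,-.05],132);print(c,r.x,r.fun)
r=fit(cams,ms,STRIKE,[612,-4,-.05],132);print(r.x,r.fun)
for d,m,c,(u,v) in zip(cams,ms,["side","top"],[(170,150),(150,110)]):
    f=d["frame"].copy(); cut=f[v:v+150,u:u+200]
    big=cv2.resize(cut,None,fx=4,fy=4,interpolation=cv2.INTER_CUBIC)
    for P in STRIKE:
        h=cv2.convexHull(((proj(d,place(P,r.x[0],r.x[1],132,r.x[2]))-[u,v]+.5)*4).astype(np.int32))
        cv2.polylines(big,[h],True,(0,255,255),1)
    cv2.imwrite(f"pics/fit_{c}.png",big)
E
```

```text
side [(0.92, np.int64(735))]
side [ 6.12743454e+02 -6.35845141e+00 -8.25408248e-02] 0.10646258294582367
top [(0.8, np.int64(609))]
top [ 6.15033754e+02 -1.91700826e+00 -1.08473488e-01] 0.12818144261837006
[ 6.13840067e+02 -4.97321610e+00 -9.78837373e-02] 0.26340019702911377
```

View pics/fit_side.png

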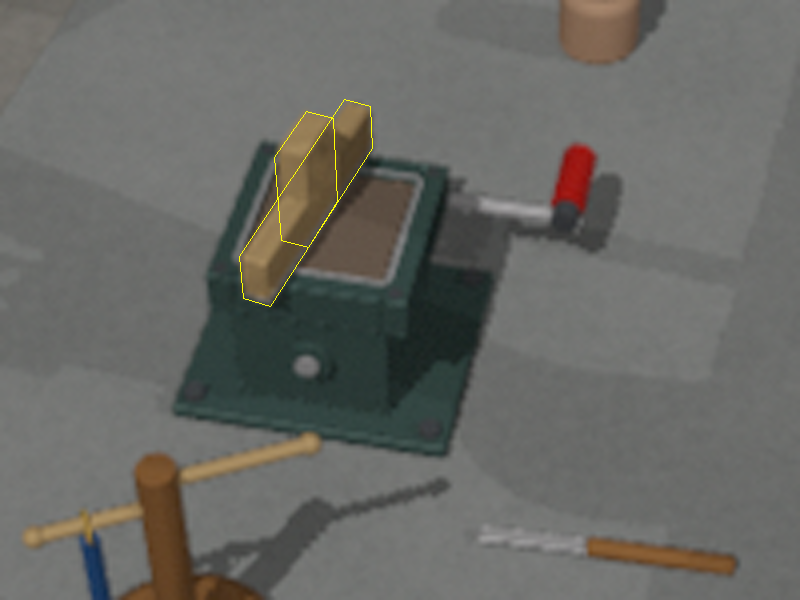

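View pics/fit_top.png

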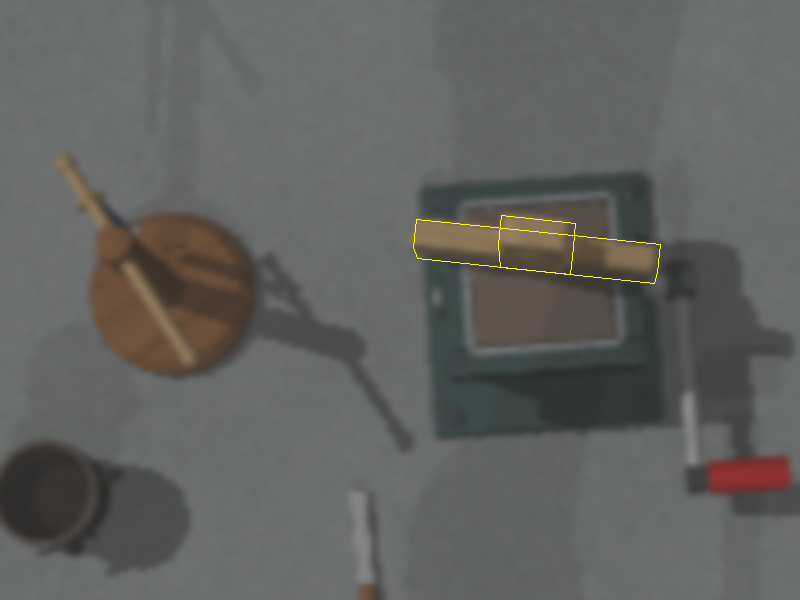

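Both overlays match the strike: the ear is at about (300,150) in the side crop and (538,245) in the top crop. The front peg tip is at (312,442) in the side crop and (190,360) in the top crop. Next I'll work out the tree and press poses.

```bash
cat >> h.py <<'E'
def ray(d,u,v,z):
    r=np.array([(u-d["cx"])/d["fx"],-(v-d["cy"])/d["fy"],-1.]); w=np.array(d["rotation"])@r
    return np.array(d["eye"])+w*(z-d["eye"][2])/w[2]
E
python3 - <<'E'
from h import *
from bench import bot, viewer, job, models
n=40;a=np.linspace(0,2*np.pi,n)
def cyl(r,z0,z1): return np.r_[np.c_[r*np.cos(a),r*np.sin(a),0*a+z0],np.c_[r*np.cos(a),r*np.sin(a),0*a+z1]]
PRESS=[box(-100,100,-90,90,0,12),box(-70,70,-70,70,12,132)]
s,t=viewer.camera("side"),viewer.camera("top")
for d,tip,post in((s,(170+312/4,150+442/4),(170+158/4,150+465/4)),(t,(197.5,200),(178.75,170.75))):
    print("tip",ray(d,*tip,185),"post",ray(d,*post,199))
for d,c in((s,"side"),(t,"top")):
    o=models.outline_of("press",c)
    m=o[0]["pixels"].astype(np.float32); st=models.outline_of("strike",c)[0]["pixels"]; 
    lv=models.outline_of("lever_handle",c); ti=models.outline_of("tile_center",c)
    print(c,o[0]["confidence"],m.sum(),[(x["confidence"],x["pixels"].sum()) for x in lv+ti])
    r=fit([d],[np.maximum(m,st)],PRESS,[602,-8.7,.065],0);print(r.x,r.fun)
print(bot.read_state()["time_s"])
# tool-frame numbers
S=bot.read_state(); R=S["ee_rot"]; p=S["tcp_pos"]; print("tool yaw(y axis)",np.degrees(np.arctan2(R[1,1],R[0,1])))
sx,sy,sw=613.5,-5,-.098
tgt=np.array([sx+np.sin(sw)*50*1,sy-np.cos(sw)*50,152])
print(tgt, R.T@(tgt-p), "jaw dir strike x deg",np.degrees(sw))
E
```

```text
tip [528.10919892 226.82074294 185.        ] post [604.23111355 279.26286414 199.        ]
tip [528.75028627 228.57213124 185.        ] post [606.28327682 279.22889059 199.        ]
side 0.97 3547.0 [(0.66, np.int64(262)), (0.22, np.int64(2362)), (0.75, np.int64(536)), (0.48, np.int64(815))]
[ 6.00877225e+02 -1.42714367e+01  9.28952356e-02] 0.2853248119354248
top 0.82 2751.0 [(0.78, np.int64(504)), (0.68, np.int64(899))]
[ 6.02524033e+02 -9.71638669e+00  8.05872350e-02] 0.4242824912071228
2.65
tool yaw(y axis) -74.7151568521569
[608.6078395 -54.7600921 152.       ] [ 572.64587866 -361.76563321   44.75220617] jaw dir strike x deg -5.614986392282068
```

```bash
python3 -m creep '{"slide":[[20,-10,-64],[60,-38,-64],[100,-64,-64],[141,-90,-64],[182,-116,-64],[223,-142,-64],[264,-168,-64],[305,-194,-64],[346,-220,-64],[387,-246,-64]],"roll":[-6,-13,-20,-27,-34,-41,-48,-55,-62,-69],"claw":[60,60,60,60,60,60,60,60,60,60]}' 40
python3 - <<'E'
from h import *
from bench import bot
S=bot.read_state(); R=S["ee_rot"]; p=S["tcp_pos"]; print(p,np.round(R,4).tolist(),np.degrees(np.arctan2(R[1,1],R[0,1])))
print(R.T@(np.array([608.6,-54.8,250])-p))
E
```

```text
time_s: 3.65
tcp_pos: [461.1, -213.7, 261.1]
ee_rot: [[0.095, 0.996, 0.001], [0.996, -0.095, -0.001], [-0.001, 0.001, -1.0]]
ft_force: [0.1, -0.7, -0.1]
grip_width: 0.634
[ 461.14339787 -213.70786095  261.06455813] [[0.0945, 0.9955, 0.0007], [0.9955, -0.0945, -0.0007], [-0.0006, 0.0008, -1.0]] -5.423168422179446
[172.13993879 131.76951525  11.05525014]
```

```bash
python3 -m creep '{"slide":[[40,30,4],[80,60,8],[120,92,11],[155,119,11],[172,132,11],[172,132,11],[172,132,11]],"roll":[0,0,0,0,0,0,0],"claw":[60,60,60,60,60,60,60]}'
python3 - <<'E'
from h import *
from bench import bot,viewer,models
S=bot.read_state(); R=S["ee_rot"]; p=S["tcp_pos"]; print(p,np.degrees(np.arctan2(R[1,1],R[0,1])))
d=viewer.camera("wrist"); cv2.imwrite("pics/w1.png",d["frame"]); print([ (x["position"],x["confidence"]) for l in("strike_center","strike_eye") for x in models.tip_of(l,"wrist")])
print(R.T@(np.array([608.6,-54.8,152])-p))
E
```

```text
time_s: 4.35
tcp_pos: [608.4, -55.0, 249.7]
ee_rot: [[0.094, 0.996, -0.001], [0.996, -0.094, -0.001], [-0.001, -0.0, -1.0]]
ft_force: [-0.8, -0.1, 0.6]
grip_width: 0.641
[608.41748035 -55.01998127 249.69731762] -5.370038509515393
[([618.1, -5.4, 185.3], 0.71), ([603.4, -7.5, 120.1], 0.29)]
[ 0.37077037  0.20762545 97.6968116 ]
```

View pics/w1.png

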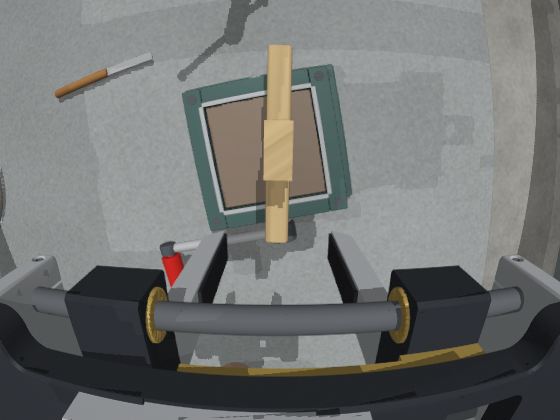

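The wrist view shows the bar centred between the fingers (bar at column 278, fingers at about 215 and 340) and parallel to them. I'll descend.

```bash
python3 -m creep '{"slide":[[0,0,30],[0,0,60],[0,0,80],[0,0,92],[0,0,97],[0,0,97],[0,0,97]],"roll":[0,0,0,0,0,0,0],"claw":[60,60,60,60,60,60,60]}'
python3 -m creep '{"slide":[[0,0,0],[0,0,0],[0,0,0],[0,0,0],[0,0,0],[0,0,0]],"roll":[0,0,0,0,0,0],"claw":[10,10,10,10,10,10]}' 40
```

```text
time_s: 5.2
tcp_pos: [608.7, -56.7, 154.6]
ee_rot: [[0.096, 0.995, 0.003], [0.995, -0.096, -0.002], [-0.001, 0.003, -1.0]]
ft_force: [-0.0, 1.6, 0.2]
grip_width: 0.638
time_s: 5.8
tcp_pos: [608.6, -56.6, 154.5]
ee_rot: [[0.096, 0.995, 0.002], [0.995, -0.096, -0.002], [-0.001, 0.003, -1.0]]
ft_force: [0.2, -0.2, 0.7]
grip_width: 0.207
```

```bash
python3 -m creep '{"slide":[[0,0,-15],[0,0,-40],[0,0,-70],[0,0,-100],[30,-16,-100],[65,-35,-100],[100,-54,-100],[135,-73,-100],[170,-92,-100],[206,-111,-100]],"roll":[0,0,0,0,-6,-12,-19,-26,-33,-39.5],"claw":[10,10,10,10,10,10,10,10,10,10]}' 40
python3 -m creep '{"slide":[[0,0,0],[0,0,0],[0,0,0]],"roll":[0,0,0],"claw":[10,10,10]}' 40
python3 - <<'E'
from h import *
from bench import bot,viewer,models
S=bot.read_state(); R=S["ee_rot"]; p=S["tcp_pos"]; print(p,np.degrees(np.arctan2(R[1,1],R[0,1])),S["grip_width"],S["qpos"])
for c in("side","top","wrist"):
    d=viewer.camera(c); cv2.imwrite(f"pics/b_{c}.png",d["frame"])
    for l in("strike_center","strike_eye","peg_tip","peg_middle","tool_tree"): print(c,l,[(np.round(x["position"],1).tolist(),round(x["confidence"],2)) for x in models.tip_of(l,c)][:1])
E
```

```text
time_s: 6.8
tcp_pos: [516.8, 160.4, 253.6]
ee_rot: [[-0.562, 0.827, 0.002], [0.827, 0.562, -0.002], [-0.003, 0.001, -1.0]]
ft_force: [0.7, 0.6, -0.2]
grip_width: 0.206
time_s: 7.1
tcp_pos: [517.1, 159.6, 253.4]
ee_rot: [[-0.562, 0.827, 0.002], [0.827, 0.562, -0.003], [-0.004, 0.0, -1.0]]
ft_force: [-0.2, -0.2, -1.8]
grip_width: 0.209
[517.14404363 159.56480416 253.37888044] 34.160372840003795 0.20932776705875739 [ 0.17306279  0.19705454  1.47317085 -0.00320168  1.46989495 -0.42282797]
side strike_center [([483.0, 204.1, 250.2], 0.75)]
side strike_eye [([487.3, 201.2, 289.9], 0.89)]
side peg_tip [([528.1, 223.1, 185.1], 0.97)]
side peg_middle [([563.0, 254.3, 183.1], 0.9)]
side tool_tree []
top strike_center []
top strike_eye [([483.4, 201.5, 290.3], 0.64)]
top peg_tip [([611.6, -151.0, 60.4], 0.66)]
top peg_middle []
top tool_tree [([602.9, 277.7, 4.8], 0.67)]
wrist strike_center []
wrist strike_eye [([490.6, 203.2, 288.1], 0.74)]
wrist peg_tip [([518.2, 225.9, 186.2], 0.84)]
wrist peg_middle [([564.0, 250.9, 185.6], 0.89)]
wrist tool_tree [([606.6, 288.0, -2.3], 0.55)]
```

```bash
python3 -m creep '{"slide":[[0,0,30],[0,0,60],[0,0,85],[0,0,103],[0,0,103],[0,0,103]],"roll":[0,0,0,0,0,0],"claw":[10,10,10,10,10,10]}' 40
python3 - <<'E'
from h import *
from bench import bot,viewer,models
S=bot.read_state(); R=S["ee_rot"]; p=S["tcp_pos"]; print(p,np.degrees(np.arctan2(R[1,1],R[0,1])),S["grip_width"])
for c in("side","top","wrist"):
    d=viewer.camera(c); f=d["frame"]
    if c=="side": f=cv2.resize(f[200:350,150:350],None,fx=4,fy=4,interpolation=cv2.INTER_CUBIC)
    if c=="top": f=cv2.resize(f[130:280,130:330],None,fx=4,fy=4,interpolation=cv2.INTER_CUBIC)
    cv2.imwrite(f"pics/c_{c}.png",f)
    for l in("strike_center","strike_eye","peg_tip","peg_middle"): print(c,l,[(np.round(x["position"],1).tolist(),round(x["confidence"],2)) for x in models.tip_of(l,c)][:1])
E
```

```text
time_s: 8.6
tcp_pos: [517.2, 160.4, 151.0]
ee_rot: [[-0.563, 0.827, 0.002], [0.827, 0.563, -0.002], [-0.003, 0.001, -1.0]]
ft_force: [0.5, 0.0, -2.5]
grip_width: 0.206
[517.16377024 160.40141025 150.96511883] 34.23790482007064 0.20576959529551173
side strike_center [([489.8, 203.3, 149.0], 0.65)]
side strike_eye [([488.2, 205.9, 186.2], 0.81)]
side peg_tip [([526.3, 225.4, 184.5], 0.97)]
side peg_middle [([563.9, 251.8, 182.9], 0.68)]
top strike_center [([487.3, 205.1, 150.2], 0.84)]
top strike_eye [([487.4, 203.0, 188.2], 0.61)]
top peg_tip []
top peg_middle [([612.6, -149.5, 62.7], 0.6)]
wrist strike_center []
wrist strike_eye [([487.2, 206.7, 185.4], 0.63)]
wrist peg_tip [([519.4, 227.2, 184.3], 0.95)]
wrist peg_middle [([563.1, 250.6, 183.0], 0.64)]
```

View pics/c_side.png

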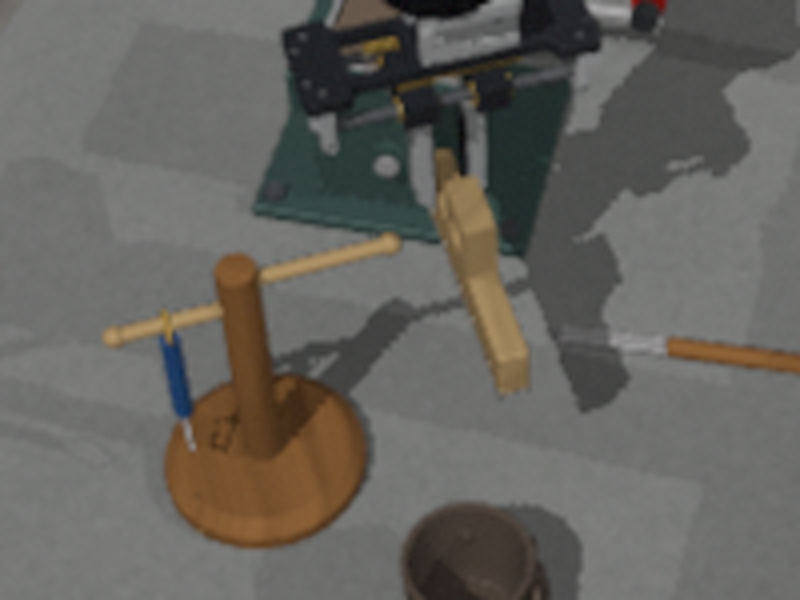

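View pics/c_wrist.png

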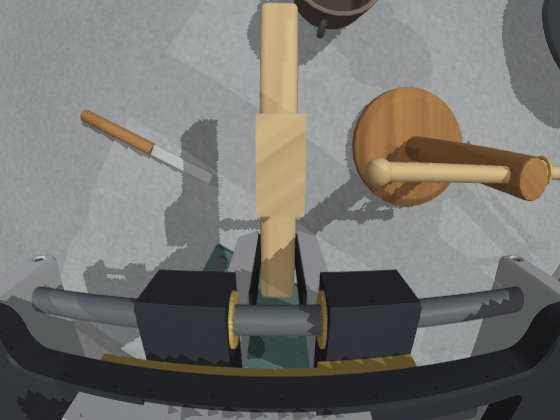

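The side view shows the strike upright with its eye facing the peg tip (ball at (390,243) in the crop). In the wrist view the peg is at row 172 and the ear is centred near row 165. I'll shift 2 mm sideways and slide on gently.

```bash
python3 -m creep '{"slide":[[-2,0,1.5],[-2,10,1.5],[-2,20,1.5],[-2,28,1.5],[-2,36,1.5],[-2,44,1.5],[-2,52,1.5],[-2,56,1.5],[-2,56,1.5]],"roll":[0,0,0,0,0,0,0,0,0],"claw":[10,10,10,10,10,10,10,10,10]}' 40
python3 - <<'E'
from h import *
from bench import bot,viewer,models
S=bot.read_state(); print(S["ft_force"],S["moment"])
for c in("side","wrist"):
    d=viewer.camera(c); f=d["frame"]
    if c=="side": f=cv2.resize(f[200:350,150:350],None,fx=4,fy=4,interpolation=cv2.INTER_CUBIC)
    cv2.imwrite(f"pics/d_{c}.png",f)
    for l in("strike_center","strike_eye","peg_tip","peg_middle"): print(c,l,[(np.round(x["position"],1).tolist(),round(x["confidence"],2)) for x in models.tip_of(l,c)][:1])
E
```

```text
time_s: 10.25
tcp_pos: [564.8, 190.5, 149.0]
ee_rot: [[-0.563, 0.827, 0.002], [0.827, 0.563, -0.002], [-0.003, 0.001, -1.0]]
ft_force: [0.6, -0.7, -1.4]
grip_width: 0.201
[ 0.58332908 -0.67463073 -1.44204318] [-0.10269614 -0.13104481 -0.02370243]
side strike_center [([534.2, 234.9, 146.5], 0.59)]
side strike_eye [([537.5, 235.5, 183.5], 0.56)]
side peg_tip [([523.8, 225.3, 183.1], 0.96)]
side peg_middle [([565.4, 254.9, 183.2], 0.74)]
wrist strike_center []
wrist strike_eye [([534.2, 233.6, 180.1], 0.58)]
wrist peg_tip [([517.1, 226.3, 181.7], 0.93)]
wrist peg_middle []
```

View pics/d_side.png

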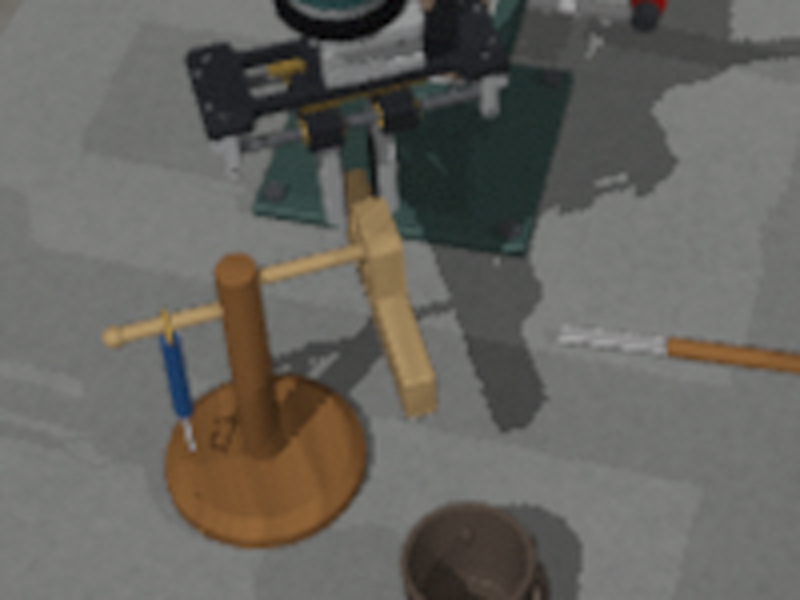

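View pics/d_wrist.png

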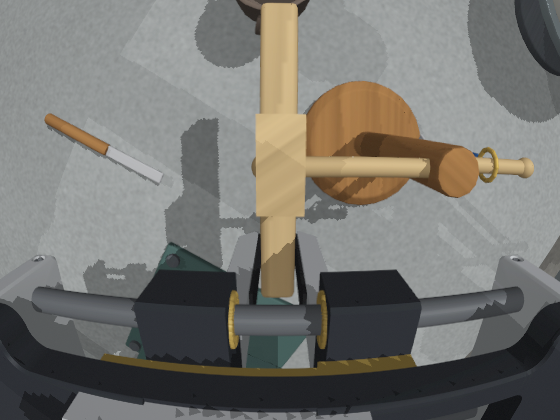

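The peg is through the hole: its ball tip shows on the near side of the ear at (256,167) in the wrist view, and there is no force. I'll advance further, then lower.

```bash
python3 -m creep '{"slide":[[0,8,0],[0,16,0],[0,24,0],[0,28,0],[0,28,2],[0,28,4],[0,28,4]],"roll":[0,0,0,0,0,0,0],"claw":[10,10,10,10,10,10,10]}' 40
python3 -m creep '{"slide":[[0,0,1],[0,0,2],[0,0,2]],"roll":[0,0,0],"claw":[10,10,10]}' 40
```

```text
time_s: 11.45
tcp_pos: [586.8, 205.6, 144.7]
ee_rot: [[-0.563, 0.827, 0.001], [0.827, 0.563, -0.002], [-0.002, -0.001, -1.0]]
ft_force: [-0.2, -0.0, -1.3]
grip_width: 0.208
time_s: 11.75
tcp_pos: [587.0, 205.4, 143.2]
ee_rot: [[-0.562, 0.827, 0.002], [0.827, 0.562, -0.002], [-0.003, -0.0, -1.0]]
ft_force: [-0.4, -0.2, 1.9]
grip_width: 0.206
```

Contact: the z force rose by 3 N. I'll release.

```bash
python3 -m creep '{"slide":[[0,0,0],[0,0,0],[0,0,0],[0,0,0],[0,0,0]],"roll":[0,0,0,0,0],"claw":[24,30,38,44,44]}' 40
python3 - <<'E'
from h import *
from bench import bot,viewer,models
S=bot.read_state(); print(S["ft_force"],S["moment"])
for c in("side","wrist"):
    d=viewer.camera(c); f=d["frame"]
    if c=="side": f=cv2.resize(f[200:350,150:350],None,fx=4,fy=4,interpolation=cv2.INTER_CUBIC)
    cv2.imwrite(f"pics/e_{c}.png",f)
    for l in("strike_center","strike_eye"): print(c,l,[(np.round(x["position"],1).tolist(),round(x["confidence"],2)) for x in models.tip_of(l,c)][:1])
E
```

```text
time_s: 12.25
tcp_pos: [586.9, 205.5, 143.1]
ee_rot: [[-0.562, 0.827, 0.001], [0.827, 0.562, -0.002], [-0.003, -0.0, -1.0]]
ft_force: [-0.6, 0.3, 0.5]
grip_width: 0.468
[-0.6225102   0.31907138  0.49413618] [-0.06086905 -0.14565113 -0.01005714]
side strike_center [([560.9, 250.9, 140.0], 0.95)]
side strike_eye [([450.4, 356.7, 36.0], 0.67)]
wrist strike_center [([607.0, 286.8, -3.7], 0.3)]
wrist strike_eye [([559.5, 248.6, 178.1], 0.69)]
```

View pics/e_side.png

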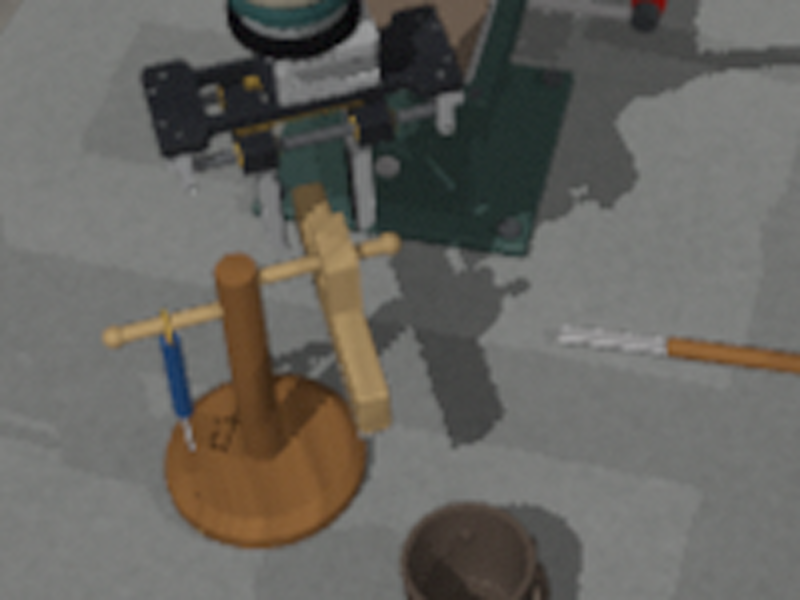

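View pics/e_wrist.png

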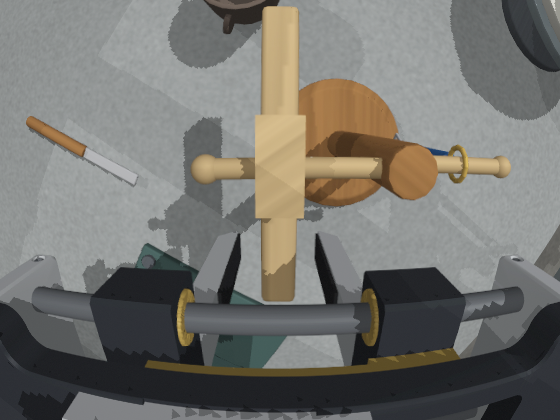

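It hangs on the peg clear of both fingers: in the wrist view the ear is at (280,167) with the peg visible on both sides. I'll go up and over to the lever.

```bash
python3 -m creep '{"slide":[[0,0,-20],[0,0,-50],[0,0,-85],[0,0,-120],[-25,-32,-120],[-50,-66,-120],[-78,-102,-120],[-106,-139,-120],[-134,-176,-120],[-160,-210,-120]],"roll":[0,0,0,0,0,0,6,13,20,25],"claw":[44,44,44,44,44,44,44,50,60,60]}' 40
python3 -m creep '{"slide":[[0,0,0]],"roll":[0],"claw":[60]}' 40
python3 - <<'E'
from h import *
from bench import bot,viewer,models
S=bot.read_state(); R=S["ee_rot"]; p=S["tcp_pos"]
for c in("side","top"):
    d=viewer.camera(c)
    for l in("strike_center","lever_grip","lever_axis"): print(c,l,[(np.round(x["position"],1).tolist(),round(x["confidence"],2)) for x in models.tip_of(l,c)][:1])
print(p,R.T@(np.array([463.5,-163,180])-p),np.degrees(np.arctan2(R[1,1],R[0,1])))
E
```

```text
time_s: 13.55
tcp_pos: [502.2, -46.4, 263.8]
ee_rot: [[-0.156, 0.988, 0.002], [0.988, 0.156, -0.003], [-0.003, 0.002, -1.0]]
ft_force: [0.9, -1.1, 0.5]
grip_width: 0.632
time_s: 13.65
tcp_pos: [500.6, -50.6, 264.1]
ee_rot: [[-0.15, 0.989, 0.002], [0.989, 0.15, -0.005], [-0.005, 0.001, -1.0]]
ft_force: [-0.3, -0.2, 0.7]
grip_width: 0.638
side strike_center [([559.4, 247.7, 141.1], 0.79)]
side lever_grip [([462.9, -166.8, 62.4], 0.76)]
side lever_axis []
top strike_center [([558.4, 247.6, 142.6], 0.96)]
top lever_grip [([464.5, -162.0, 63.6], 0.53)]
top lever_axis [([558.9, 253.0, 184.1], 0.4)]
[500.64297945 -50.5540514  264.10693348] [-105.15798547  -53.61983082   84.64266285] 8.610284827693745
```

```bash
python3 -m creep '{"slide":[[-35,-18,25],[-70,-36,50],[-95,-48,75],[-105,-54,85],[-105,-54,85],[-105,-54,85]],"roll":[1,2,3,4,4.5,4.5],"claw":[60,60,60,60,60,60]}' 40
python3 - <<'E'
from h import *
from bench import bot,viewer,models
S=bot.read_state(); R=S["ee_rot"]; p=S["tcp_pos"]
d=viewer.camera("wrist"); cv2.imwrite("pics/g_wrist.png",d["frame"])
for l in("lever_grip","lever_axis","tile_center","press"): print(l,[(np.round(x["position"],1).tolist(),round(x["confidence"],2)) for x in models.tip_of(l,"wrist")][:1])
print(p,R.T@(np.array([463.5,-163,59])-p),np.degrees(np.arctan2(R[1,1],R[0,1])))
E
```

```text
time_s: 14.65
tcp_pos: [467.0, -156.8, 179.7]
ee_rot: [[-0.081, 0.997, 0.003], [0.997, 0.081, -0.002], [-0.002, 0.003, -1.0]]
ft_force: [-0.4, -0.0, 1.1]
grip_width: 0.641
lever_grip [([458.6, -163.0, 65.4], 0.9)]
lever_axis []
tile_center [([603.7, -8.7, 122.4], 0.96)]
press [([598.9, -8.4, 2.9], 0.6)]
[ 467.00317628 -156.84134523  179.65368533] [ -5.59973904  -4.36231373 120.65291624] 4.630676601518771
```

View pics/g_wrist.png

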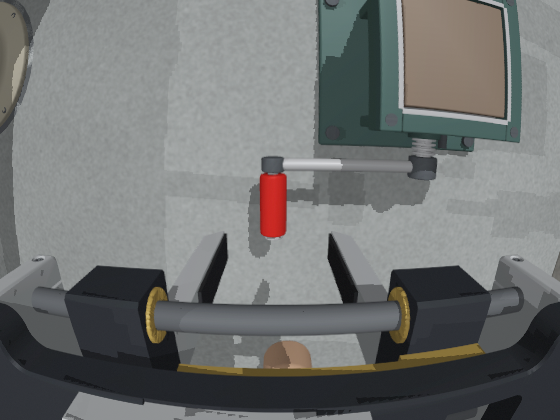

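The wrist view shows the red handle at column 273, parallel to the jaws and slightly left of their middle (278). I'll correct by 5 mm and descend.

```bash
python3 -m creep '{"slide":[[-5,-5,20],[-5,-5,50],[-5,-5,80],[-5,-5,102],[-5,-5,114],[-5,-5,120],[-5,-5,120]],"roll":[0,0,0,0,0,0,0],"claw":[60,60,60,60,60,60,60]}' 40
python3 -m creep '{"slide":[[0,0,0],[0,0,0],[0,0,0],[0,0,0],[0,0,0]],"roll":[0,0,0,0,0],"claw":[14,14,14,14,14]}' 30
python3 - <<'E'
from h import *
from bench import bot
S=bot.read_state(); R=S["ee_rot"]; p=S["tcp_pos"]; print(p,S["ft_force"])
yaw=.072; c,s=np.cos(yaw),np.sin(yaw)
for a in range(0,91,6):
    t=np.radians(a); dx=150*(1-np.cos(t)); dz=150*np.sin(t)
    print(a,np.round(R.T@np.array([dx*c,dx*s,dz]),1))
E
```

```text
time_s: 15.6
tcp_pos: [462.8, -162.3, 59.6]
ee_rot: [[-0.083, 0.997, 0.003], [0.997, 0.083, -0.003], [-0.003, 0.003, -1.0]]
ft_force: [-0.3, -0.3, -0.6]
grip_width: 0.636
time_s: 16.1
tcp_pos: [463.1, -162.4, 60.0]
ee_rot: [[-0.082, 0.997, 0.004], [0.997, 0.082, -0.003], [-0.003, 0.004, -1.0]]
ft_force: [3.4, 0.9, 1.3]
grip_width: 0.249
[ 463.11971232 -162.41512952   59.96285483] [3.4343537  0.85315771 1.28888669]
0 [0. 0. 0.]
6 [ -0.1   0.9 -15.7]
12 [ -0.1   3.4 -31.2]
18 [ -0.2   7.5 -46.3]
24 [ -0.3  13.2 -61. ]
30 [ -0.5  20.4 -74.9]
36 [ -0.6  29.  -88.1]
42 [  -0.7   38.9 -100.2]
48 [  -0.9   50.1 -111.3]
54 [  -1.    62.3 -121.1]
60 [  -1.2   75.5 -129.6]
66 [  -1.4   89.5 -136.7]
72 [  -1.5  104.2 -142.3]
78 [  -1.7  119.4 -146.3]
84 [  -1.9  134.9 -148.7]
90 [  -2.1  150.6 -149.4]
```

```bash
python3 -m creep '{"slide":[[0,1,-15.7],[0,3.4,-31],[0,7.5,-46],[0,13,-61],[0,13,-61]],"roll":[0,0,0,0,0],"claw":[14,14,14,14,14]}' 40
python3 - <<'E'
from h import *
from bench import bot,viewer,models
d=viewer.camera("wrist"); cv2.imwrite("pics/h_wrist.png",d["frame"])
for l in("lever_grip",): print(l,[(np.round(x["position"],1).tolist(),round(x["confidence"],2)) for x in models.tip_of(l,"wrist")][:1])
S=bot.read_state();print(S["tcp_pos"],S["ft_force"],S["moment"])
E
```

```text
time_s: 16.6
tcp_pos: [477.9, -162.0, 122.9]
ee_rot: [[-0.083, 0.997, 0.009], [0.997, 0.083, -0.005], [-0.006, 0.008, -1.0]]
ft_force: [0.3, -0.2, 0.3]
grip_width: 0.15
lever_grip [([462.7, -162.7, 61.1], 0.67)]
[ 475.59452009 -161.13549449  120.8399773 ] [-0.27648072 -1.19377513 -0.50983015] [-0.02903577 -0.13376378  0.03349648]
```

View pics/h_wrist.png

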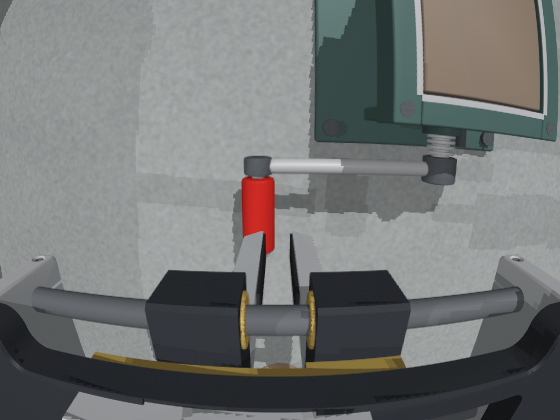

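The fingers slipped off: the wrist view shows the handle still level at (258,215), with the jaws closing above it on nothing. I'll check where the handle really is before retrying.

```bash
python3 - <<'E'
from h import *
from bench import bot,viewer
print(bot.nose_length, bot.read_state()["time_s"])
for c in("top","side","wrist"):
    d=viewer.camera(c); f=d["frame"].astype(int)
    m=(f[...,2]>110)&(f[...,1]<60)&(f[...,0]<60)
    n,lab,st,ce=cv2.connectedComponentsWithStats(m.astype(np.uint8)); k=1+np.argmax(st[1:,4]); v,u=np.nonzero(lab==k)
    if c=="wrist":
        X=np.c_[u-d["cx"],v-d["cy"]]; r=np.hypot(*X.T); th=r/d["fx"]
        rr=np.c_[X[:,0]/r*np.sin(th),-X[:,1]/r*np.sin(th),-np.cos(th)]; w=rr@np.array(d["rotation"]).T
        P=d["eye"]+w*((70-d["eye"][2])/w[:,2])[:,None]
    else: P=np.array([ray(d,a,b,70) for a,b in zip(u,v)])
    yaw=.075; q=P[:,:2]@np.array([[np.cos(yaw),-np.sin(yaw)],[np.sin(yaw),np.cos(yaw)]])
    print(c,len(u),"mean",P.mean(0),"x'",np.percentile(q[:,0],[1,99]),"y'",np.percentile(q[:,1],[1,99]))
S=bot.read_state(); p=S["tcp_pos"];print("tcp'",p[0]*np.cos(.075)+p[1]*np.sin(.075),-p[0]*np.sin(.075)+p[1]*np.cos(.075),p,S["grip_width"])
E
```

```text
14.0 16.7
top 4 mean [ 455.856874   -143.72177896   70.        ] x' [440.98695006 446.71751699] y' [-179.60526782 -176.51123262]
side 106 mean [ 461.94986837 -165.10450119   70.        ] x' [437.03634496 459.33802705] y' [-230.26916181 -168.71425364]
wrist 1937 mean [ 464.45334692 -156.9619449    70.        ] x' [438.39640436 462.16711588] y' [-225.92709754 -167.27753975]
tcp' 461.4583762765688 -195.93638608188112 [ 474.8425889  -160.80863221  120.03728891] 0.14787440638833804
```

The handle was well centred under the grasp, so the grip or the height was at fault. I'll retry slightly lower, with more closing time and more force.

```bash
python3 - <<'E'
from bench import bot
import numpy as np
S=bot.read_state(); p=S["tcp_pos"]; R=S["ee_rot"]; print(p,R.T@(np.array([463,-163,56])-p), np.degrees(np.arctan2(R[1,1],R[0,1])))
E
python3 -m creep '{"slide":[[0,0,0],[0,0,0],[0,0,0],[0,0,0],[-2,-12,0],[-2,-12,0]],"roll":[0,0,0,0,0,0],"claw":[60,60,60,60,60,60]}' 40
```

```text
[ 474.8425889  -160.80863221  120.03728891] [ -1.07054061 -12.10817775  64.01616475] 4.721930068387143
time_s: 17.45
tcp_pos: [461.2, -163.7, 119.9]
ee_rot: [[-0.082, 0.997, 0.0], [0.997, 0.082, -0.002], [-0.002, 0.0, -1.0]]
ft_force: [-0.4, 0.1, -0.1]
grip_width: 0.618
```

```bash
python3 -m creep '{"slide":[[0,2,25],[0,2,50],[0,2,60],[0,2,64],[0,2,64]],"roll":[0,0,0,0,0],"claw":[60,60,60,60,60]}' 40
python3 -m creep '{"slide":[[0,0,0],[0,0,0],[0,0,0],[0,0,0],[0,0,0]],"roll":[0,0,0,0,0],"claw":[14,14,14,14,14]}' 50
python3 -m creep '{"slide":[[0,0,0],[0,0,0],[0,0,0],[0,0,0]],"roll":[0,0,0,0],"claw":[14,14,14,14]}' 50
```

```text
time_s: 17.95
tcp_pos: [463.3, -163.7, 55.9]
ee_rot: [[-0.082, 0.997, 0.0], [0.997, 0.082, -0.002], [-0.002, 0.0, -1.0]]
ft_force: [0.8, -0.3, 0.5]
grip_width: 0.636
time_s: 18.45
tcp_pos: [463.4, -163.8, 56.2]
ee_rot: [[-0.082, 0.997, 0.001], [0.997, 0.082, -0.002], [-0.002, 0.001, -1.0]]
ft_force: [-0.4, 0.6, -0.1]
grip_width: 0.26
time_s: 18.85
tcp_pos: [463.4, -163.8, 56.2]
ee_rot: [[-0.082, 0.997, 0.001], [0.997, 0.082, -0.002], [-0.002, 0.0, -1.0]]
ft_force: [-1.2, -0.5, 0.2]
grip_width: 0.254
```

```bash
python3 -m creep '{"slide":[[0,0,-3],[0,0.2,-6],[0,0.4,-9],[0,0.7,-12],[0,0.9,-15.7],[0,0.9,-15.7]],"roll":[0,0,0,0,0,0],"claw":[14,14,14,14,14,14]}' 60
python3 - <<'E'
from h import *
from bench import bot,viewer,models
d=viewer.camera("wrist"); cv2.imwrite("pics/i_wrist.png",d["frame"])
S=bot.read_state();print(S["tcp_pos"],S["ft_force"],S["moment"])
E
```

```text
time_s: 19.45
tcp_pos: [464.2, -163.7, 72.3]
ee_rot: [[-0.082, 0.997, 0.001], [0.997, 0.082, -0.002], [-0.002, 0.0, -1.0]]
ft_force: [-0.5, -1.1, -4.8]
grip_width: 0.251
[ 464.19230022 -163.74107074   72.12331891] [ 0.16148011 -1.11516584 -3.98948504] [-0.17843045 -0.11701009 -0.02299609]
```

View pics/i_wrist.png

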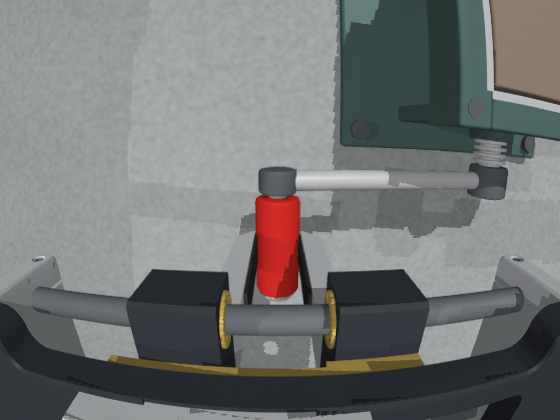

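The handle (278,245) is now held between the pads and lifting, with about 4.5 N of spring force. I'll continue along the arc.

```bash
python3 -m creep '{"slide":[[0,1.4,-10.3],[0,3.6,-20.6],[-0.1,6.6,-30.6],[-0.2,10.1,-40.5],[-0.3,14.3,-50],[-0.4,19.5,-59.2],[-0.5,24.7,-68],[-0.6,30.9,-76.5],[-0.6,30.9,-76.5]],"roll":[0,0,0,0,0,0,0,0,0],"claw":[14,14,14,14,14,14,14,14,14]}' 60
python3 - <<'E'
from h import *
from bench import bot,viewer,models
d=viewer.camera("side"); cv2.imwrite("pics/j_side.png",cv2.resize(d["frame"][130:280,200:400],None,fx=4,fy=4,interpolation=cv2.INTER_CUBIC))
for l in("lever_grip","tile_center"): print(l,[(np.round(x["position"],1).tolist(),round(x["confidence"],2)) for x in models.tip_of(l,"side")][:1])
S=bot.read_state();R=S["ee_rot"];p=S["tcp_pos"];print(p,S["ft_force"],S["grip_width"])
yaw=.075;c,s=np.cos(yaw),np.sin(yaw)
h0=np.array([463.4,-163.8,56.2])
for a in range(40,97,4):
    t=np.radians(a); dx=150*(1-np.cos(t)); print(a,np.round(R.T@(h0+[dx*c,dx*s,150*np.sin(t)]-p),1))
E
```

```text
time_s: 20.4
tcp_pos: [495.6, -161.3, 149.7]
ee_rot: [[-0.082, 0.997, 0.001], [0.997, 0.082, -0.001], [-0.002, 0.001, -1.0]]
ft_force: [-1.2, 1.0, -4.4]
grip_width: 0.253
lever_grip [([498.6, -162.5, 157.4], 0.51)]
tile_center [([607.5, -6.0, 138.4], 0.56)]
[ 494.43457997 -161.32875974  148.24994929] [ 0.13260489  0.38906806 -4.74677943] 0.251584675623946
40 [-0.2  4.  -4.4]
44 [ -0.2  11.  -12.2]
48 [ -0.3  18.5 -19.4]
52 [ -0.4  26.5 -26.2]
56 [ -0.4  35.  -32.3]
60 [ -0.5  43.8 -37.9]
64 [ -0.6  53.1 -42.8]
68 [ -0.7  62.6 -47.1]
72 [ -0.7  72.5 -50.7]
76 [ -0.8  82.5 -53.6]
80 [ -0.9  92.8 -55.7]
84 [ -1.  103.1 -57.2]
88 [ -1.  113.6 -57.9]
92 [ -1.1 124.1 -58. ]
96 [ -1.2 134.5 -57.2]
```

View pics/j_side.png

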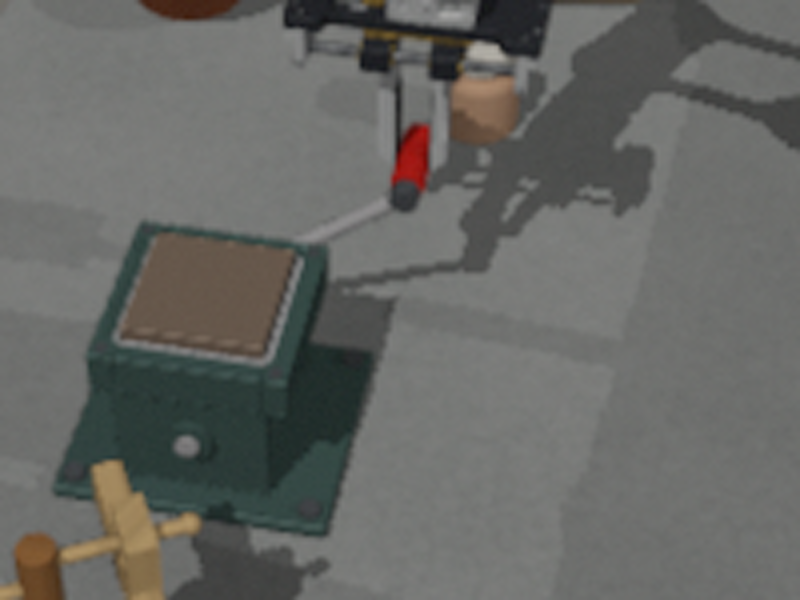

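The lever is following: the handle is at (412,160) and the tile is rising. The strike still hangs at the bottom left.

```bash
python3 -m creep '{"slide":[[0,4,-4.4],[-0.2,11,-12.2],[-0.3,18.5,-19.4],[-0.4,26.5,-26.2],[-0.4,35,-32.3],[-0.5,43.8,-37.9],[-0.6,53.1,-42.8],[-0.7,62.6,-47.1],[-0.7,72.5,-50.7],[-0.8,82.5,-53.6]],"roll":[0,0,0,0,0,0,0,0,0,0],"claw":[14,14,14,14,14,14,14,14,14,14]}' 60
python3 -m creep '{"slide":[[0,0,0],[0,0,0]],"roll":[0,0],"claw":[14,14]}' 60
python3 - <<'E'
from h import *
from bench import bot,viewer,models
for n in("side","top","wrist"):
    d=viewer.camera(n); print(n,[(l,np.round(x["position"],1).tolist(),round(x["confidence"],2)) for l in ("lever_grip","lever_axis","tile_center") for x in models.tip_of(l,n)[:1]])
S=bot.read_state();R=S["ee_rot"];p=S["tcp_pos"];print(p,S["ft_force"],S["grip_width"])
yaw=.075;c,s=np.cos(yaw),np.sin(yaw)
h0=np.array([463.4,-163.8,56.2])
for a in range(72,97,2):
    t=np.radians(a); dx=150*(1-np.cos(t)); print(a,np.round(R.T@(h0+[dx*c,dx*s,150*np.sin(t)]-p),1))
E
```

```text
time_s: 21.55
tcp_pos: [577.5, -154.8, 202.4]
ee_rot: [[-0.082, 0.997, -0.001], [0.997, 0.082, -0.001], [-0.001, -0.001, -1.0]]
ft_force: [-3.4, 2.6, -1.8]
grip_width: 0.249
time_s: 21.75
tcp_pos: [578.1, -154.7, 202.5]
ee_rot: [[-0.083, 0.997, -0.0], [0.997, 0.083, -0.001], [-0.001, -0.0, -1.0]]
ft_force: [-2.7, 2.0, -0.9]
grip_width: 0.25
side [('lever_grip', [581.2, -154.4, 208.8], 0.62), ('lever_axis', [599.3, -10.0, 0.5], 0.32), ('tile_center', [598.6, -8.8, -1.0], 0.73)]
top [('lever_grip', [580.1, -155.4, 211.1], 0.58), ('lever_axis', [613.2, -148.0, 64.9], 0.7), ('tile_center', [602.7, -7.0, 144.8], 0.55)]
wrist [('lever_grip', [573.3, -150.7, 208.2], 0.63), ('tile_center', [599.6, -8.9, 138.9], 0.57)]
[ 577.2071699  -154.7878924   202.33341634] [-4.64936022  0.94313154 -1.12322521] 0.24966936390261338
72 [ -0.4 -10.5   3.5]
74 [-0.4 -5.5  2. ]
76 [-0.5 -0.5  0.6]
78 [-0.5  4.6 -0.6]
80 [-0.5  9.8 -1.6]
82 [-0.6 15.  -2.4]
84 [-0.6 20.2 -3.1]
86 [-0.6 25.4 -3.5]
88 [-0.7 30.6 -3.8]
90 [-0.7 35.8 -3.9]
92 [-0.8 41.1 -3.8]
94 [-0.8 46.3 -3.6]
96 [-0.8 51.5 -3.1]
```

```bash
python3 -m creep '{"slide":[[0,5,-0.7],[-0.2,10,-1.7],[-0.2,15,-2.4],[-0.3,20,-3.1],[-0.3,25,-3.5],[-0.3,30,-3.8],[-0.3,35.8,-3.9],[-0.3,35.8,-3.9],[-0.3,35.8,-3.9]],"roll":[0,0,0,0,0,0,0,0,0],"claw":[14,14,14,14,14,14,14,14,14]}' 60
python3 - <<'E'
from h import *
from bench import bot,viewer,models
for n in("side","top","wrist"):
    d=viewer.camera(n); print(n,[(l,np.round(x["position"],1).tolist(),round(x["confidence"],2)) for l in ("lever_grip","lever_axis","lever_handle","tile_center","press","strike_eye","cup_center","knife_center","jar_center") for x in models.tip_of(l,n)[:1]])
    f=d["frame"]
    if n=="side": f=cv2.resize(f[130:330,180:380],None,fx=3,fy=3,interpolation=cv2.INTER_CUBIC)
    cv2.imwrite(f"pics/k_{n}.png",f)
S=bot.read_state();R=S["ee_rot"];p=S["tcp_pos"];print(p,S["ft_force"],S["grip_width"])
dx=(p-[463.4,-163.8,56.2])@[np.cos(.075),np.sin(.075),0]; print(dx,p[2]-56.2,np.degrees(np.arccos(1-dx/150)))
E
```

```text
time_s: 23.25
tcp_pos: [613.6, -151.9, 206.6]
ee_rot: [[-0.082, 0.997, 0.0], [0.997, 0.082, -0.001], [-0.001, 0.0, -1.0]]
ft_force: [-3.4, 3.2, 5.3]
grip_width: 0.255
side [('lever_grip', [612.4, -150.8, 213.5], 0.85), ('lever_handle', [609.7, -117.8, 63.1], 0.68), ('tile_center', [604.4, -4.8, 151.0], 0.69), ('press', [602.5, -8.3, 0.7], 0.92), ('strike_eye', [560.6, 249.8, 179.6], 0.86), ('cup_center', [444.9, 353.9, 37.9], 0.88), ('knife_center', [365.4, 120.1, 6.3], 0.75), ('jar_center', [499.9, -406.8, 44.9], 0.61)]
top [('lever_grip', [613.2, -147.8, 214.3], 0.61), ('lever_axis', [612.4, -149.1, 64.6], 0.68), ('lever_handle', [607.6, -110.0, 65.3], 0.4), ('tile_center', [603.3, -8.4, 142.7], 0.9), ('press', [598.6, -9.4, -1.6], 0.81), ('strike_eye', [556.0, 243.9, 180.3], 0.67), ('cup_center', [445.4, 355.8, 39.0], 0.64), ('knife_center', [363.5, 125.6, 6.3], 0.66), ('jar_center', [499.2, -407.4, 41.4], 0.81)]
wrist [('lever_grip', [611.9, -150.4, 212.9], 0.76), ('lever_handle', [611.4, -114.7, 67.2], 0.76), ('tile_center', [604.4, -7.8, 143.9], 0.92)]
[ 612.95652784 -151.98962489  206.61122507] [-3.00018816  4.03845793  5.44867288] 0.25139366576603556
150.0210451896688 150.41122506674765 90.00803867034021
```

View pics/k_side.png

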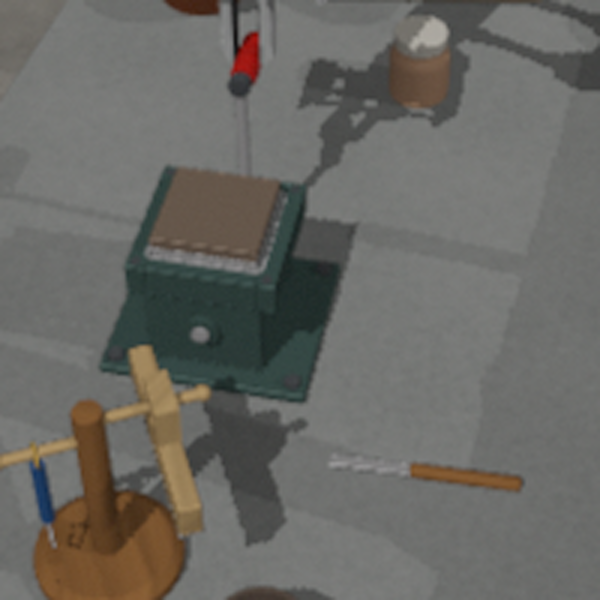

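View pics/k_wrist.png

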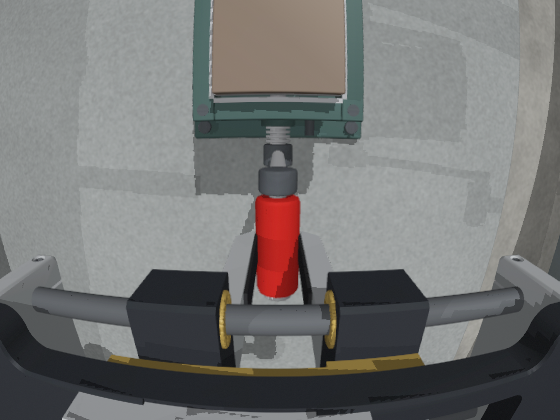

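View pics/k_top.png

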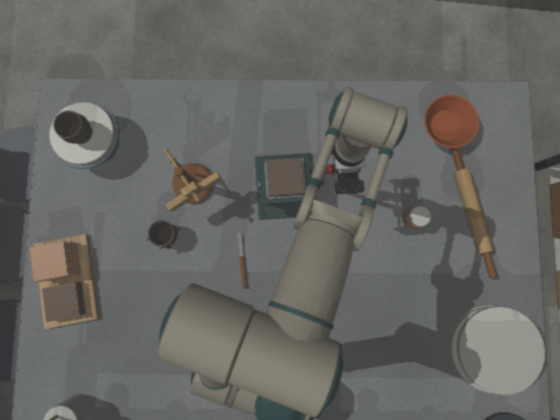

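The checks agree. In the side view the arm at (243,130) stands vertical, the tile sits above the rim at (215,210), and the strike hangs on the peg. In the wrist view the hub (278,155) lines up with the handle (278,245). I'll settle for a moment and hand in.

```bash
python3 -m creep '{"slide":[[0,0,0],[0,0,0],[0,0,0],[0,0,0]],"roll":[0,0,0,0],"claw":[14,14,14,14]}' 60
python3 - <<'E'
from bench import bot,job
import numpy as np
S=bot.read_state();p=S["tcp_pos"];dx=(p-[463.4,-163.8,56.2])@[np.cos(.075),np.sin(.075),0]; print(p,S["grip_width"],S["ft_force"],np.degrees(np.arccos(1-dx/150)))
if abs(dx-150)<3 and S["grip_width"]>.2: print(job.sign_off())
E
```

```text
time_s: 25.15
tcp_pos: [612.8, -152.0, 206.6]
ee_rot: [[-0.082, 0.997, -0.001], [0.997, 0.082, -0.001], [-0.0, -0.001, -1.0]]
ft_force: [-3.8, 2.2, 3.7]
grip_width: 0.253
[ 612.78955395 -152.01702188  206.61459964] 0.2528718212129732 [-3.8287423  2.2445275  3.7257307] 89.94365449892766
the job is handed in; nothing more can be done
None
```

The strike hangs by its hole on the free front peg and has been let go. I then swung the lever up by its red handle and handed the job in at about 25 s, still gripping it upright at 60 N.

**Last checks:**
- **Lever:** the arm pose puts it at 89.9°. The networks put the handle within about 1 mm of the axis in x, at about 214 mm height.
- **Tile:** the side view shows it raised above the rim. The networks disagreed on its centre height, giving 143–151 mm against the expected 146 mm, so its exact lift is not confirmed.
- **Strike and other objects:** the strike is still on the peg. The cup, knife and jar read the same as at the start, within the networks' error.
- **Forces:** the wrist force stayed at about 7 N or less in every reading.

**What went wrong:** the first grip on the handle, at 30 N, slipped off as I lifted. The lever was back level afterwards. I gripped again 4 mm lower, waited longer for the fingers to close, raised the force to 60 N and lifted more slowly, and that held. The handle measured about 24 mm between the fingers instead of 26, and I don't know why.

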